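# Clip the lamp on the mirror stand's leg and lock the leg at its mark

### The arm

A 6-joint arm with a two-finger parallel gripper is mounted at the origin on the work surface. World frame = base frame: x ahead of the robot, y to its left, z up, the work surface at z = 0. Lengths are in m, angles in degrees, forces in N, time in s.
With the tool pointing down it reaches from about 0.4 to 0.825 m from the base axis. Payload 7 kg.
Tool frame: the origin (TCP) lies midway between the tips of the shut fingers; the grasp point (between the pads) lies 19 mm behind it; z points along the fingers, y is the direction in which the jaws open and shut (so a half turn about z gives the same grasp; the last joint's range is limited). The gripper opens to 88 mm and grips with 3 to 60 N. Pads are 19 mm wide; open, the fingers measure 130 mm over their backs; the gripper's body (78 mm by 193 mm) begins 47 mm behind the grasp point.
Start: joints at [-57.462, 20.546, 0.682, 0, -70.136, -16.507], TCP at [0.186, -0.649, 0.227] pointing down, gripper open.
Joint ranges: [-176.03, 176.03], [-82.01, 121.73], [-58.28, 71.71], [-173.87, 95.51], [-174.79, -0.11], [-173.66, 173.66]. Speed limits (degrees/s): [136.94, 136.94, 172.46, 180, 180, 180].

### API

Orientations are given as a 3x3 rotation matrix whose columns are the frame's x, y, z axes.
In Python, from rig import robot gives the robot as it stands. Calls block until the motion is done:
- robot.goto(position, orientation): joint-space move of the TCP to a pose.
- robot.servo_line(position, ori=None, speed=0.15): straight line of the TCP; ori=None keeps the orientation; speed is the mean speed in m/s.
- robot.movej(angles): joint-space move.
- robot.move_gripper(opening): opening from 0.0 (shut) to 1.0 (fully open); the grip force is fixed at half the most; returns when the fingers have stopped.
- robot.dwell(seconds).
- robot.ik(position, orientation): joint angles nearest the present ones, or None.
- robot.grab_frame(name): name is "scene" or "top"; returns (picture, depth): 420x560x3 uint8, red, green, blue; 420x560 float32, m along the optical axis (not along the pixel's ray), 0 where there is no reading.
- robot.camera_info(name): a dict with "vfov" (degrees; the focal length in pixels is half the picture's height over the tangent of half this angle, whatever the lens; pixels are square), "cx", "cy" (the principal point, pixels), "k1" (the pictures are not rectified: a ray, as slopes to the right and down, at radius r is drawn at 1 + k1 r^2 times it, then the intrinsics apply), "view" (4x4, takes a point from world to camera coordinates). Camera axes: x right, y down, z forward; pixel columns grow to the right and rows downward; lengths in m; the calibration is good to about 2 mm. A picture is of the moment at which its call begins. camera_info takes no time and is no camera call.
A pose or a line that the arm cannot do raises robot.Unreachable and nothing moves.
- robot.job_done(): hands the job in, once; it reports no verdict.
Readings, each from a call of its own:
- robot.read_t(): time.
- robot.read_qpos(): joint angles.
- robot.read_qvel(): joint speeds.
- robot.read_effort(): joint torques, N m.
- robot.read_position(): TCP position.
- robot.read_tcp_rot(): TCP orientation.
- robot.read_force(): force on the tool from outside, world axes, zero at the start.
- robot.read_ft_torque(): the same for the moment, N m.
- robot.read_grip_width(): opening from 0.0 (shut) to 1.0 (fully open).
Only numpy, scipy, OpenCV 4.12 (cv2) and the standard library are available. Lean on these libraries where they do the work, as an engineer would, in place of code of your own. Each camera call takes 0.05 s, during which the arm holds its last target. There are 200 camera calls.

### The job

Clip the little lamp onto the top edge of the upright plate at the end of the mirror stand's sliding leg, pushed fully down on the edge (lamp facing either way), and let go of it. Then draw the leg out against its spring until its crossbar is level with the index tab, lever still open, pause there a moment, and squeeze the black cam lever fully closed while keeping the leg at the tab. Finish still holding: the leg at the tab and the lever shut, with the hand on them; do not shift the tab or the other things on the counter.

Things in the scene. Friction and masses are not known exactly. Their poses are not given: they have to be found in the camera images.
- stand: Steel mirror stand, fixed on the counter. x: level way the leg draws out; z up. Origin on the counter under the retracted leg's crossbar. Square tube (28 mm, axis 46 mm up) ends at x = -75 mm; round mirror, top 320 mm up, at x = -205. Scale rail (14 wide, 6 high) on the counter along y = -76, x = -80 to 120. The base plate (x under -70) is 12 mm high.
- leg: Aluminium sliding leg, 16 mm square, middle 46 mm up. Axes as the stand; origin on the counter under its crossbar's middle, moving with it. Travels 0 to 110 mm in +x; a spring pulls it back (4 N retracted, 8.4 N right out; it returns if let go, the cam does not yet bear that pull). 71 mm of bare leg between tube end and crossbar when retracted, more when drawn out.
- crossbar (a point): Middle of the leg's crossbar, 46 mm above the counter: an upright aluminium plate across the leg, 8 mm thick (x), 100 mm long (y -50 to 50), 33 to 59 mm up. Fingers standing on its tube side push it out by that face (x = -4 mm).
- edge_top (a point): Middle of the top edge of the upright plate at the leg's outer end, 100 mm beyond the crossbar, 92 mm above the counter. The plate is 5 mm thick (y), 50 mm long (x), its faces free down to 54 mm above the counter. Axes as the leg.
- tab: Small black index tab, the length mark, riding on the scale rail: upright blade 6 mm (x) by 14 mm (y), top 24 mm up. Origin on the counter under the blade; axes as the stand. Set 40 to 85 mm out from the retracted crossbar. The leg is at the mark when crossbar middle and blade middle have the same x in the stand's frame. It shifts if knocked.
- lever (a joint): Angle (rad) of the black cam lever on the leg: 0 closed, flat on the leg's +y flank; positive swung out to +y; starts at 0.3 to 0.42; stops 0 and 0.55. Stays where left; about 3 N at its tip moves it. Upright hinge at x = -62, y = +11 mm in the leg's frame, moving with the leg. Closed, leg and lever together span y = -8 to +14 mm.
- lever_tip (a point): Free end of the lever, 46 mm up, 8 mm short of the crossbar's middle when closed. The arm is 54 mm long from the hinge, 6 mm thick, 18 mm high (37 to 55 mm up). Two fingers astride the leg, against the crossbar's tube side, can squeeze the lever shut and still push the crossbar out.
- clip: Loose clip-on lamp: steel peg-type spring clamp, 26 mm wide (x), 85 mm high, about 75 g, standing on its jaws, tails up. Origin on the underside where the middle of a clamped 5 mm plate comes (fixed jaw face y = -2.5 mm); x along the clamped edge, y from fixed half (straight, outer face y = -12) to sprung half. Lamp disc 34 mm across on the fixed half, y = -12 to -24, 3 to 37 mm up.
- clip_tails (a point): Where to squeeze the clamp: between its two tails, 72 mm above its underside, y = +3 mm in the clip's frame (tails reach from 46 to 85 mm up). Squeezing along the clip's y opens the jaws: 35 mm wide here closed, 24 mm fully squeezed with the tails parallel; 4 N to begin, 7 N fully.
- clip_throat (a point): Underside of the cross block between the clamp's halves, 36 mm above the clip's underside, at y = 0: the edge goes in from below until it meets this. Axes as the clip.
- clip_jaw (a joint): Angle (rad) of the clamp's sprung half: 0 closed on nothing; 0.35 fully open, when the mouth reaches from y = -2.5 to about +9 mm; about 0.1 when clamped on the 5 mm plate. Pivot along the clip's x at y = 8, z = 42 mm. A spring closes it.
- perfume: Ribbed amber glass perfume bottle, 54 mm across, 110 mm high; bystander. Origin under its middle.
- lipstick: Gold metal lipstick tube, 21 mm across, 73 mm high, upright; bystander. Origin under its middle.
- press: Small brass hand press, base 90 x 70 mm, 164 mm high; bystander. Origin under its base.
- compact: Silver compact case, 74 mm across, 10 mm high, flat on the counter; bystander. Origin under its middle.
Mind the look-alikes: they are no part of the job. Several things look just like the clip: the one meant starts farthest to the robot's right.

How it is judged:
By the outcome, as a careful person would: the job done as asked, in the order asked, and still so for the second after the job is handed in, while the arm keeps its last pose, push and grip.
It also fails if it takes over 51 s, if anything falls off the work surface, if the arm or the gripper's body presses on something with over 40 N, if the wrist force passes 120 N, or if a joint passes its speed limit or range.

## Working session

There is one attempt and no reset: what is moved stays moved. The work goes in short steps, each a Python script; the robot and the scene stay as the last script left them, time stands still between calls to the robot, and variables do not carry over. Pictures are saved under pics/ and viewed, about 8 in all and at most 12, crops included, and the job is handed in when it is done.

```bash
ls; mkdir -p pics; cat > h.py <<'E'
import numpy as np, cv2
from rig import robot
def cloud(name,tag):
    im,d=robot.grab_frame(name); np.savez(f'{tag}.npz',im=im,d=d)
    cv2.imwrite(f'pics/{tag}.png',im[:,:,::-1])
    return im,xyz(name,d)
def cam(name):
    c=robot.camera_info(name); f=210/np.tan(np.radians(c['vfov'])/2)
    K=np.array([[f,0,c['cx']],[0,f,c['cy']],[0,0,1.]]); return K,np.array([c['k1'],0,0,0.]),np.array(c['view'])
def xyz(name,d):
    K,D,V=cam(name); v,u=np.mgrid[0:420,0:560]
    n=cv2.undistortPoints(np.stack([u.ravel(),v.ravel()],1).astype(float)[:,None],K,D).reshape(420,560,2)
    P=np.dstack([n*d[...,None],d]); W=(P-V[:3,3])@V[:3,:3]; W[d==0]=np.nan; return W
def proj(name,p):
    K,D,V=cam(name); return cv2.projectPoints(np.atleast_2d(p).astype(float),cv2.Rodrigues(V[:3,:3])[0],V[:3,3],K,D)[0].reshape(-1,2)
E
python3 - <<'E'
from h import *
for n in('scene','top'):
    im,W=cloud(n,n+'0'); c=robot.camera_info(n); print(n,c)
E
```

```text
pics
scene {'vfov': 43.03595886681673, 'cx': 281.90724934854325, 'cy': 205.90876290016632, 'k1': -0.12729117034813014, 'view': array([[-0.77644495,  0.63010562,  0.01000692,  0.4289167 ],
       [ 0.39608858,  0.50030613, -0.76994   , -0.15531483],
       [-0.49015005, -0.5938524 , -0.63803781,  1.4377278 ],
       [ 0.        ,  0.        ,  0.        ,  1.        ]])}
top {'vfov': 54.736192600359814, 'cx': 279.9910437249551, 'cy': 209.17072108627164, 'k1': -0.11762094549687883, 'view': array([[-0.01225989, -0.99981325,  0.01493872, -0.00649267],
       [-0.98377854,  0.00938663, -0.17914149,  0.5659935 ],
       [ 0.17896781, -0.01689265, -0.9837099 ,  0.92811584],
       [ 0.        ,  0.        ,  0.        ,  1.        ]])}
```

```bash
python3 -c "
import cv2,numpy as np
a=cv2.imread('pics/scene0.png');b=cv2.imread('pics/top0.png')
cv2.imwrite('pics/s.png',cv2.resize(a,(800,600)));cv2.imwrite('pics/t.png',cv2.resize(b,(800,600)))"
```

```text
(no output)
```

View pics/s.png

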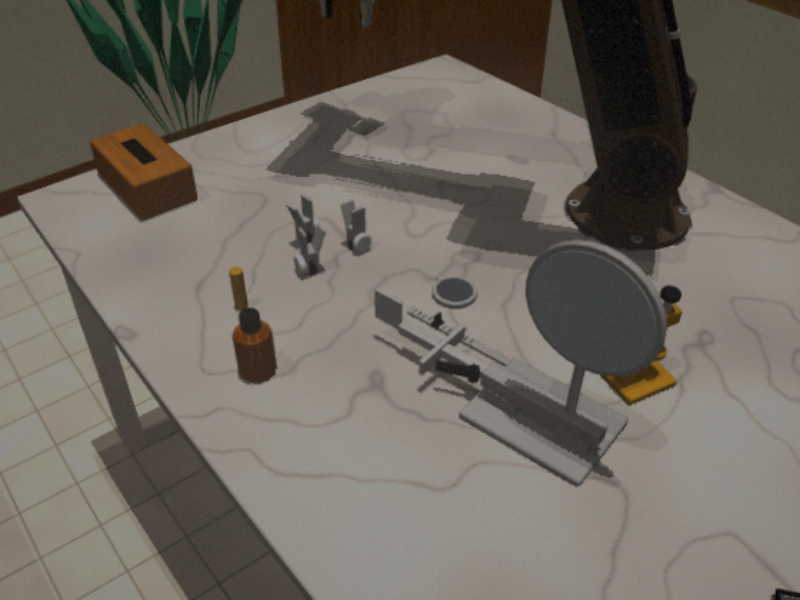

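View pics/t.png

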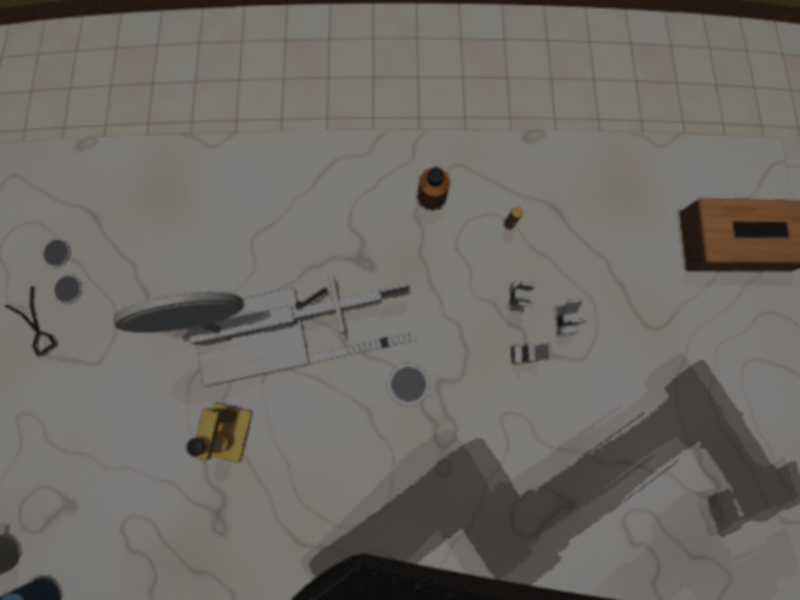

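The scene view shows the stand at (500,370), clips near (305,240) and (355,230). In the top view, three clip-like things lie at (520,293), (570,317) and (530,353). The one farthest to the right (smallest y) appears to be (570,317). Next I'll enlarge and measure.

```bash
python3 - <<'E'
from h import *
T=np.load('top0.npz');S=np.load('scene0.npz')
def crop(im,u0,v0,w,h,W,H): return cv2.resize(im[v0:v0+h,u0:u0+w,::-1],(W,H),interpolation=cv2.INTER_CUBIC)
g=lambda i:np.clip(255*(i/255.)**.6,0,255).astype(np.uint8)
a=crop(T['im'],345,190,80,70,400,300);b=crop(S['im'],195,130,80,70,400,300)
c=crop(T['im'],200,180,107,80,400,300);d=crop(S['im'],250,190,107,80,400,300)
cv2.imwrite('pics/crop1.png',g(np.vstack([np.hstack([a,b]),np.hstack([c,d])])))
for n,Z in(('top',T),('scene',S)):
    W=xyz(n,Z['d'])
    R=(W[...,2]>.012)&(W[...,0]>.3)&(W[...,0]<.75)&(W[...,1]<-.05)&(W[...,1]>-.45)
    k,l,s,_=cv2.connectedComponentsWithStats(R.astype(np.uint8))
    for i in range(1,k):
        if s[i,4]>15:
            q=W[l==i]; print(n,s[i],q.min(0).round(3),q.max(0).round(3),np.median(q,0).round(3))
    print('table z',np.nanmedian(W[...,2][(abs(W[...,2])<.02)]))
E
```

```text
top [294 133  19  14 197] [ 0.738 -0.094  0.012] [ 0.75  -0.051  0.081] [ 0.743 -0.071  0.059]
top [353 144  14  16 125] [ 0.702 -0.226  0.012] [ 0.724 -0.204  0.077] [ 0.708 -0.212  0.063]
top [357 197  19  18 234] [ 0.547 -0.238  0.012] [ 0.6   -0.206  0.088] [ 0.576 -0.218  0.048]
top [390 210  21  24 306] [ 0.507 -0.322  0.012] [ 0.556 -0.289  0.087] [ 0.532 -0.301  0.046]
top [358 240  28  15 335] [ 0.457 -0.256  0.012] [ 0.489 -0.205  0.09 ] [ 0.473 -0.223  0.052]
table z -0.00029862546991961706
scene [200 137  28  55 778] [ 0.506 -0.318  0.012] [ 0.6   -0.204  0.089] [ 0.557 -0.229  0.047]
scene [239 140  21  35 450] [ 0.456 -0.26   0.012] [ 0.491 -0.205  0.088] [ 0.477 -0.221  0.049]
scene [160 187  13  27 235] [ 0.702 -0.226  0.012] [ 0.724 -0.201  0.075] [ 0.716 -0.209  0.049]
scene [182 224  12  33  84] [ 0.741 -0.085  0.013] [ 0.75  -0.052  0.081] [ 0.745 -0.06   0.075]
table z 0.0006195198033579144
```

View pics/crop1.png

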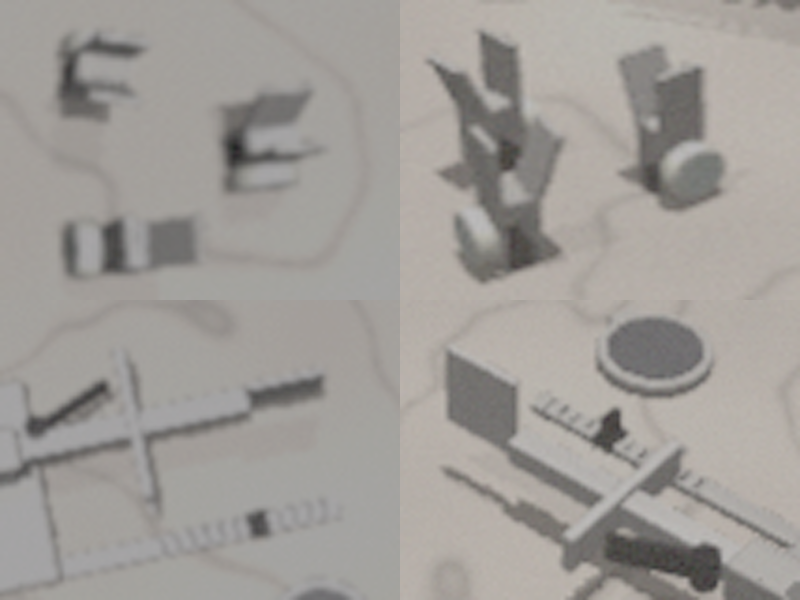

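Clips: A top (520,293) → world (0.576,-0.218); B top (570,317) → (0.532,-0.301); C top (530,353) → (0.473,-0.223). B has the smallest y, so it's farthest right and the one meant. In the crop, its lamp faces -x and the sprung tail +x. Next I'll fit poses.

```bash
cat >> h.py <<'E'
def box(W,x,y,z): return W[(W[...,0]>x[0])&(W[...,0]<x[1])&(W[...,1]>y[0])&(W[...,1]<y[1])&(W[...,2]>z[0])&(W[...,2]<z[1])]
E
python3 - <<'E'
from h import *
for n in('top','scene'):
    W=xyz(n,np.load(n+'0.npz')['d']); print(n)
    im=np.load(n+'0.npz')['im']
    # clip B
    q=box(W,(.49,.58),(-.34,-.27),(.012,.1))
    for z in((.012,.04),(.04,.06),(.06,.08),(.08,.095)):
        p=q[(q[:,2]>z[0])&(q[:,2]<z[1])]
        if len(p)>4: print(' clip z',z,len(p),p.min(0).round(3),p.max(0).round(3),cv2.minAreaRect((p[:,:2]*1000).astype(np.float32)))
    # plate
    p=box(W,(.45,.7),(-.2,.0),(.062,.12)); 
    r=cv2.fitLine((p[:,:2]*1000).astype(np.float32),cv2.DIST_HUBER,0,.01,.01).ravel()
    print(' plate',len(p),p.min(0).round(4),p.max(0).round(4),p.mean(0).round(4),r.round(3),cv2.minAreaRect((p[:,:2]*1000).astype(np.float32)))
    # tab: dark on rail
    p=box(W,(.42,.6),(-.2,.02),(.014,.03)); print(' z14-30',len(p),p.min(0).round(3),p.max(0).round(3))
    for (a,b) in((.05,.063),):
        p=box(W,(.42,.7),(-.12,.06),(a,b)); print(' z50-63',len(p),p.min(0).round(3),p.max(0).round(3))
    print('gripper',proj(n,robot.read_position()))
E
```

```text
top
 clip z (0.012, 0.04) 103 [ 0.507 -0.322  0.012] [ 0.539 -0.289  0.039] ((522.6818237304688, -305.7535095214844), (32.44744110107422, 31.908092498779297), 86.93653869628906)
 clip z (0.04, 0.06) 102 [ 0.52  -0.318  0.041] [ 0.545 -0.289  0.059] ((532.3275756835938, -303.875), (23.916107177734375, 27.93278694152832), 4.626014709472656)
 clip z (0.06, 0.08) 63 [ 0.519 -0.317  0.06 ] [ 0.556 -0.289  0.08 ] ((538.4943237304688, -303.3893127441406), (36.27688217163086, 27.518878936767578), 5.073357582092285)
 clip z (0.08, 0.095) 38 [ 0.519 -0.318  0.08 ] [ 0.556 -0.289  0.087] ((538.3919067382812, -303.366943359375), (36.07728576660156, 26.02381706237793), 6.3022871017456055)
 plate 53 [ 0.5756 -0.0264  0.0623] [ 0.5848 -0.0006  0.0956] [ 0.5796 -0.0129  0.0833] [ 2.13000e-01 -9.77000e-01  5.79256e+02 -1.33430e+01] ((580.5693359375, -13.149782180786133), (5.208808422088623, 26.452640533447266), 11.8849458694458)
 z14-30 13 [ 0.423 -0.048  0.014] [0.502 0.02  0.024]
 z50-63 128 [ 0.557 -0.025  0.05 ] [0.58  0.06  0.063]
gripper [[589.32990274 370.96582137]]
scene
 clip z (0.012, 0.04)
[... 370 characters left out ...]
06 ] [ 0.557 -0.286  0.08 ] ((536.8798828125, -302.47515869140625), (38.87276077270508, 30.66175079345703), 5.086222171783447)
 clip z (0.08, 0.095) 37 [ 0.516 -0.316  0.08 ] [ 0.558 -0.286  0.087] ((536.7083129882812, -301.64019775390625), (42.114479064941406, 26.017333984375), 7.877806186676025)
 plate 134 [ 0.5769 -0.0279  0.0623] [ 5.882e-01 -1.000e-04  9.530e-02] [ 0.5834 -0.0134  0.08  ] [ 2.11000e-01 -9.77000e-01  5.83394e+02 -1.35600e+01] ((582.6126708984375, -13.781401634216309), (7.895385265350342, 28.405982971191406), 9.474692344665527)
 z14-30 52 [ 0.42  -0.052  0.014] [0.507 0.019 0.027]
 z50-63 211 [ 0.558 -0.027  0.05 ] [0.587 0.06  0.063]
gripper [[241.70391251  14.84917978]]
```

```bash
python3 - <<'E'
from h import *
for n in('top','scene'):
    Z=np.load(n+'0.npz');W=xyz(n,Z['d']);g=Z['im'].mean(2); print(n)
    p=box(W,(.45,.7),(-.06,.06),(.064,.12))
    r=cv2.fitLine((p[:,:2]*1000).astype(np.float32),cv2.DIST_HUBER,0,.01,.01).ravel()
    e=r[:2]*(-np.sign(r[1])); print(' plate dir',e, np.degrees(np.arctan2(e[1],e[0])))
    a=np.radians(-77.75);ex=np.array([np.cos(a),np.sin(a)]);ey=np.array([-ex[1],ex[0]])
    U=np.dstack([W[...,:2]@ex,W[...,:2]@ey,W[...,2]])*1000
    v0=ey@[.581,-.013]*1000
    U[...,1]-=v0
    def st(t,m):
        q=U[m]; 
        if len(q): print(' ',t,len(q),'u',np.percentile(q[:,0],[0,5,50,95,100]).round(1),'v',np.percentile(q[:,1],[0,5,50,95,100]).round(1),'z',np.percentile(q[:,2],[5,50,95]).round(1))
    u,v,z=np.moveaxis(U,2,0); near=(u>50)&(u<220)
    near=(abs(v)<150)&(u>-150)&(u<250)
    st('plate',near&(z>64)&(z<110)&(abs(v)<12)&(u>20))
    st('plate top',near&(z>85)&(z<110)&(abs(v)<12)&(u>20))
    for s in(1,-1):
        st('cross v%+d'%s,near&(z>50)&(z<66)&(s*v>(18 if s<0 else 38))&(s*v<56)&(u>-20))
    st('legtop',near&(z>50)&(z<58)&(abs(v)<12)&(u>60))
    st('tab',near&(z>13)&(z<30)&(v<-60)&(v>-90)&(u>-0)&(g<75))
    st('tabhi',near&(z>17)&(z<30)&(v<-60)&(v>-90)&(u>-0))
    st('lever',near&(z>40)&(z<64)&(v>8)&(v<50)&(g<60))
    print('bg grey',np.median(g), 'v0',v0)
E
```

```text
top
 plate dir [ 0.21136709 -0.97740674] -77.797516
  plate 90 u [ 99.6 102.1 124.5 147.1 149.3] v [-3.1 -2.8 -2.   1.8  2.9] z [67.3 89.  94. ]
  plate top 57 u [ 99.6 102.2 123.7 147.2 149.3] v [-3.  -2.7 -0.6  1.9  2.9] z [86.2 91.2 94.6]
  cross v+1 16 u [23.6 24.  27.2 30.6 31. ] v [38.4 39.1 42.9 48.2 48.7] z [55.2 58.8 61.6]
  cross v-1 51 u [22.7 23.  26.8 30.5 30.8] v [-50.4 -48.9 -34.2 -19.2 -18.2] z [54.5 58.4 61.2]
  legtop 119 u [ 60.2  62.5  82.1 123.2 147.5] v [-8.1 -7.3 -1.3  6.4  8.3] z [51.  53.5 56. ]
  tab 10 u [87.4 87.7 89.6 91.4 91.6] v [-83.3 -82.4 -76.  -70.6 -70.3] z [21.3 22.2 23.8]
  tabhi 10 u [87.4 87.7 89.6 91.4 91.6] v [-83.3 -82.4 -76.  -70.6 -70.3] z [21.3 22.2 23.8]
  lever 74 u [-41.3 -38.6 -15.3  10.5  13.1] v [ 8.  10.7 18.2 28.2 31.3] z [46.6 54.4 58.4]
bg grey 116.33333333333333 v0 565.0129631167825
scene
 plate dir [ 0.20682046 -0.9783789 ] -78.06391
  plate 232 u [100.8 102.8 125.4 148.3 151.3] v [-3.8 -0.6  2.3  4.5  5.5] z [66.1 81.  93.8]
  plate top 87 u [101.2 103.8 125.2 148.  150. ] v [-3.8 -1.5  2.1  4.8  5.4] z [85.8 91.7 94.5]
  cross v+1 37 u [20.8 22.8 25.8 30.2 30.9] v [38.1 39.  46.6 51.2 52.1] z [50.9 57.9 60.4]
  cross v-1 62 u [21.6 22.1 24.5 29.2 30.8] v [-48.2 -46.2 -33.4 -20.3 -19.3] z [51.  58.6 61.7]
  legtop 178 u [ 60.6  62.4  89.  142.6 150.6] v [-10.2  -6.    2.3   8.8  10.9] z [51.1 54.6 56.9]
  tab 24 u [87.7 87.8 89.1 91.7 92.1] v [-82.3 -82.2 -73.2 -67.7 -65.6] z [15.2 21.  26.4]
  tabhi 28 u [87.7 87.8 89.4 93.  93.7] v [-82.2 -81.8 -73.2 -66.7 -65.6] z [17.4 23.1 26.7]
  lever 422 u [-149.3 -142.1  -38.3    9.4   24.4] v [ 8.  11.6 17.  31.6 40.8] z [40.8 49.3 57.8]
bg grey 129.33333333333334 v0 565.0129631167825
```

```bash
cat >> h.py <<'E'
A=np.radians(-77.8); EX=np.array([np.cos(A),np.sin(A)]); EY=np.array([-EX[1],EX[0]])
def S(u,v,z): # u along EX (mm), v relative to stand axis (mm)
    p=(EX*u+EY*(v+565.4))/1000; return np.array([p[0],p[1],z/1000])
def down(yaw,s=1):  # tool y along s*(cos yaw,sin yaw)
    y=s*np.array([np.cos(yaw),np.sin(yaw),0]); z=np.array([0,0,-1.]); return np.column_stack([np.cross(y,z),y,z])
YS=A+np.pi/2
E
python3 - <<'E'
from h import *
c=np.radians(6); p=np.array([.533,-.3022,.15])
q0=np.array(robot.read_qpos())
for s in(1,-1):
    print(s,[np.round(robot.ik(x,R),1) for x,R in((p,down(c,s)),(S(126,0,150),down(YS,s)),(S(13,3,27),down(YS,s)),(S(80,3,27),down(YS,s)))])
E
```

```text
1 [array([ -11.3,   18.1,  -13.5,    0. ,  -58.4, -162.7]), array([ 19. ,  15.1, -17.7,   0. , -57.1, 173.2]), array([ 30.6,  22.5, -26.4,   0. , -41.1, 161.6]), array([ 23.7,  22.9, -25.7,   0. , -41.4, 168.5])]
-1 [array([-11.3,  18.1, -13.5,   0. , -58.4,  17.3]), array([ 19. ,  15.1, -17.7,   0. , -57.1,  -6.8]), array([ 30.6,  22.5, -26.4,   0. , -41.1, -18.4]), array([ 23.7,  22.9, -25.7,   0. , -41.4, -11.5])]
```

```bash
python3 - <<'E'
from h import *
R=down(np.radians(6),-1)
robot.goto([.533,-.3022,.16],R)
robot.servo_line([.533,-.3022,.053],speed=.1)
f0=robot.read_force()
robot.move_gripper(0.0); w=robot.read_grip_width()
robot.servo_line([.533,-.3022,.20],speed=.12)
print(robot.read_t(),w*88,f0,robot.read_force(),robot.read_position())
for n in('top','scene'): im,W=cloud(n,n+'1')
a=cv2.imread('pics/scene1.png');b=cv2.imread('pics/top1.png')
cv2.imwrite('pics/v1.png',np.hstack([cv2.resize(a,(400,300)),cv2.resize(b,(400,300))]))
x,y=proj('scene',[.533,-.3022,.19])[0].astype(int);print(x,y)
cv2.imwrite('pics/v1.png',np.vstack([cv2.imread('pics/v1.png'),np.hstack([cv2.resize(a[y-45:y+45,x-60:x+60],(400,300),interpolation=2),cv2.resize(b[130:280,200:400],(400,300))])]))
E
```

```text
5.5333 23.90337076094981 [ 0.1301875   0.14547479 -0.73850819] [ 0.42982278  0.14145694 -0.86708597] [ 0.53256576 -0.30201324  0.19904128]
207 102
```

View pics/v1.png

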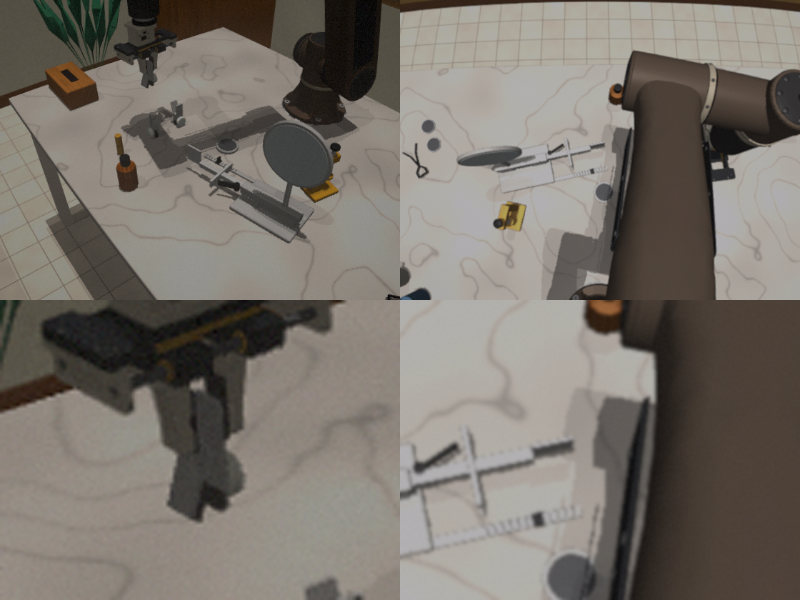

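The clip is in hand with its jaws open (fingers 23.9 mm apart). Its lamp faces -x and its mouth is down, at about (200,490) in the lower-left crop. The forearm runs about 0.19 m left of the tool, so I'll check its height against the mirror.

```bash
python3 - <<'E'
from h import *
W=xyz('top',np.load('top1.npz')['d']); S1=xyz('scene',np.load('scene1.npz')['d'])
a=np.radians(robot.read_qpos()[0]); d=np.array([np.cos(a),np.sin(a)]); l=np.array([-d[1],d[0]])
print(np.round(robot.read_qpos(),1), 'tcp r,l',robot.read_position()[:2]@d,robot.read_position()[:2]@l)
for n,X in(('top',W),('scene',S1)):
  r=X[...,:2]@d; t=X[...,:2]@l
  for r0 in np.arange(0.1,.8,.1):
    m=(abs(r-r0)<.05)&(X[...,2]>.16)&(t>-.1)&(t<.35)
    if m.sum()>5: print(n,round(r0,2),m.sum(),'lat',t[m].min().round(3),t[m].max().round(3),'z',X[...,2][m].min().round(3),X[...,2][m].max().round(3))
M=xyz('top',np.load('top0.npz')['d']); p=np.vstack([box(xyz(n,np.load(n+'0.npz')['d']),(.4,.7),(.0,.5),(.13,.35)) for n in('top','scene')])
print('mirror',p.min(0),p.max(0))
# clip in hand
q=box(S1,(.47,.6),(-.35,-.25),(.1,.26)); q=q[q[:,2]<.2]; print('clip',q.min(0),q.max(0))
E
```

```text
[-11.3  15.8  -9.8  -0.  -64.5  17.3] tcp r,l 0.5815248923858646 -0.19174695517440743
top 0.3 10463 lat -0.053 0.35 z 0.16 0.765
top 0.4 17613 lat -0.053 0.056 z 0.618 0.749
top 0.5 10792 lat -0.1 0.35 z 0.17 0.697
top 0.6 8389 lat -0.1 0.072 z 0.556 0.638
scene 0.1 8563 lat -0.099 0.187 z 0.16 0.485
scene 0.3 37 lat 0.338 0.35 z 0.16 0.168
scene 0.5 1017 lat 0.311 0.35 z 0.164 0.308
mirror [0.49222166 0.20873641 0.13053876] [0.54195039 0.38312654 0.32208903]
clip [ 0.50780989 -0.31745037  0.14389827] [ 0.55917407 -0.28583018  0.19984394]
```

```bash
cat > k.py <<'E'
from h import *
rows=[];rr=[];zz=[]
for x in(.5,.6,.7):
  for z in(.1,.2,.3):
    for t in(-20,0,20):
      # position in arm plane with q1=0 -> y=-.1917
      Rt=cv2.Rodrigues(np.array([0,np.radians(t),0]))[0]@down(0,-1)
      # tilt about world y keeps arm plane
      q=robot.ik([x,-.19175,z],Rt)
      if q is None: continue
      q=np.array(q)
      if abs(q[0])>.3 or abs(q[3])>.5: continue
      th=np.radians([q[1],q[1]-q[2],q[1]-q[2]-q[4]])
      rows.append(np.r_[1,np.sin(th),np.cos(th)]);rr.append(x);zz.append(z)
M=np.array(rows);a,ra,_,_=np.linalg.lstsq(M,rr,rcond=None);b,rb,_,_=np.linalg.lstsq(M,zz,rcond=None)
print(len(rr),a.round(4),ra,b.round(4),rb)
E
python3 k.py
```

```text
27 [ 2.000e-04  6.016e-01 -0.000e+00 -0.000e+00 -0.000e+00  4.635e-01
  3.781e-01] [1.0695447e-10] [ 0.1989 -0.     -0.4636 -0.3781  0.6016 -0.      0.    ] [2.05700918e-11]
```

The forearm and wrist bottom clear the 0.322 m mirror top by about 25 mm at the lowest planned pose, which is fine. Next I'll hover above the plate and look.

```bash
python3 - <<'E'
from h import *
R=down(YS,-1)
robot.goto(S(125.5,-2.7,210),R)
robot.servo_line(S(125.5,-2.7,155),speed=.12)
robot.dwell(.2)
print(robot.read_t(),robot.read_force(),robot.read_position()-S(125.5,-2.7,155))
ims=[]
for n in('scene','top'):
    im,W=cloud(n,n+'2')
    x,y=proj(n,S(125,0,105))[0].astype(int); print(n,x,y)
    ims.append(cv2.resize(im[max(0,y-35):y+35,max(0,x-47):x+47,::-1],(400,300),interpolation=2))
    U=np.dstack([W[...,:2]@EX*1000,W[...,:2]@EY*1000-565.4,W[...,2]*1000]);u,v,z=np.moveaxis(U,2,0)
    for t,m in(('plate',(z>60)&(z<88)&(abs(v)<14)&(abs(u-125)<40)),('clip',(z>104)&(z<135)&(abs(v)<40)&(abs(u-125)<40)),('cross',(z>50)&(z<66)&(v<-14)&(v>-56)&(u>0)&(u<50))):
        q=U[m]
        if len(q): print(t,len(q),np.percentile(q,[2,50,98],axis=0).round(1).tolist())
cv2.imwrite('pics/v2.png',np.clip(255*(np.hstack(ims)/255.)**.6,0,255))
E
```

```text
7.6 [ 0.38067205  0.10571135 -1.03869286] [5.73776289e-04 4.58935135e-05 9.47693443e-04]
scene 271 201
plate 182 [[101.7, -0.5, 60.6], [123.1, 2.1, 74.1], [150.0, 4.6, 87.4]]
clip 293 [[113.5, -23.0, 105.6], [121.9, 14.1, 120.7], [142.1, 23.6, 134.4]]
cross 74 [[21.4, -47.2, 50.6], [23.3, -31.1, 58.6], [29.7, -15.1, 62.1]]
top 275 199
cross 56 [[22.3, -48.8, 53.2], [26.3, -32.7, 58.2], [30.2, -14.9, 61.5]][ WARN:0@6.365] global loadsave.cpp:1063 imwrite_ Unsupported depth image for selected encoder is fallbacked to CV_8U.
```

View pics/v2.png

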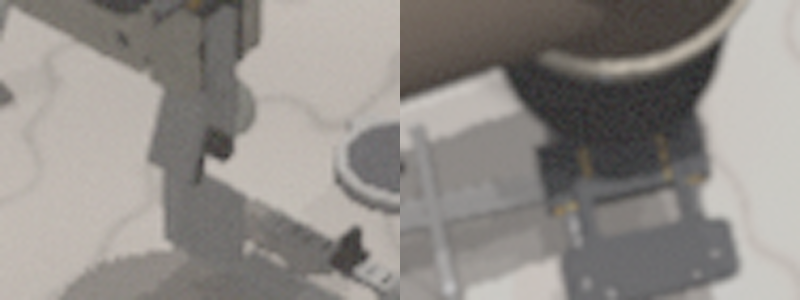

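The scene crop shows the clip mouth at about (205,160), directly above the plate's top edge running from (165,175) to (245,205). It's lined up, so I'll lower it with force checks.

```bash
python3 - <<'E'
from h import *
robot.dwell(.2); f0=np.array(robot.read_force())
for z in list(np.arange(150,114,-5))+list(np.arange(113,102,-1.)):
    robot.servo_line(S(125.5,-2.7,z),speed=.05)
    f=np.array(robot.read_force())-f0
    print(z,f.round(1),round(robot.read_position()[2],4))
    if f[2]>(8 if z<113 else 5) or abs(f[:2]).max()>6: break
print(robot.read_t())
im,W=cloud('scene','scene3'); x,y=proj('scene',S(125,0,100))[0].astype(int)
cv2.imwrite('pics/v3.png',cv2.resize(im[y-35:y+35,x-47:x+47,::-1],(600,450),interpolation=2))
E
```

```text
150 [ 1.   0.5 -0.3] 0.1494
145 [ 0.8  0.8 -0.2] 0.1445
140 [ 0.6  0.6 -0.3] 0.1396
135 [0.3 0.9 0.2] 0.1346
130 [ 0.1  0.8 -0.8] 0.1296
125 [-0.4 -0.2  0.2] 0.1246
120 [0.7 1.  0.4] 0.1196
115 [ 1.1  0.4 -1.1] 0.1146
113.0 [ 0.2  0.6 -0.6] 0.1129
112.0 [1.  0.7 0.2] 0.112
111.0 [ 0.6 -0.3 -0.6] 0.1109
110.0 [-0.4  0.5  2.7] 0.1103
109.0 [-2.2  1.3  9.7] 0.1101
11.15
```

Contact came at TCP z 0.110, where the throat should meet the edge (predicted 0.109). I'll release and check.

```bash
python3 - <<'E'
from h import *
robot.move_gripper(1.0)
robot.servo_line(S(125.5,-2.7,215),speed=.2)
robot.dwell(.2)
print(robot.read_t(),np.array(robot.read_force()).round(1))
ims=[]
for n in('scene',):
    im,W=cloud(n,n+'4'); x,y=proj(n,S(110,0,95))[0].astype(int)
    ims.append(cv2.resize(im[y-42:y+42,x-56:x+56,::-1],(600,450),interpolation=2))
    U=np.dstack([W[...,:2]@EX*1000,W[...,:2]@EY*1000-565.4,W[...,2]*1000]);u,v,z=np.moveaxis(U,2,0)
    for t,m in(('clip',(z>96)&(z<160)&(abs(v)<40)&(abs(u-125)<40)),('lamp',(z>56)&(z<92)&(v<-14)&(v>-40)&(abs(u-125)<40)),('sprung jaw',(z>50)&(z<92)&(v>7)&(v<40)&(abs(u-125)<20)),('cross',(z>50)&(z<66)&(v<-14)&(v>-56)&(u>0)&(u<50)),('tab',(z>13)&(z<30)&(v<-60)&(v>-90)&(u>70)&(u<110)&(im.mean(2)<75))):
        q=U[m]
        if len(q): print(t,len(q),np.percentile(q,[1,50,99],axis=0).round(1).tolist())
cv2.imwrite('pics/v4.png',np.hstack(ims))
E
```

```text
13.2333 [ 0.3 -0.2  0.3]
clip 373 [[115.3, -11.9, 97.4], [125.3, -3.7, 121.9], [141.4, 23.7, 142.8]]
lamp 29 [[112.0, -25.0, 71.3], [115.6, -19.5, 84.6], [122.6, -14.4, 91.2]]
sprung jaw 149 [[115.4, 8.0, 58.4], [128.4, 12.7, 75.6], [143.1, 16.0, 91.8]]
cross 70 [[21.1, -47.8, 50.1], [23.7, -32.0, 58.2], [30.5, -14.4, 62.3]]
tab 27 [[86.9, -82.7, 13.3], [88.6, -72.9, 20.5], [93.0, -67.2, 26.7]]
```

View pics/v4.png

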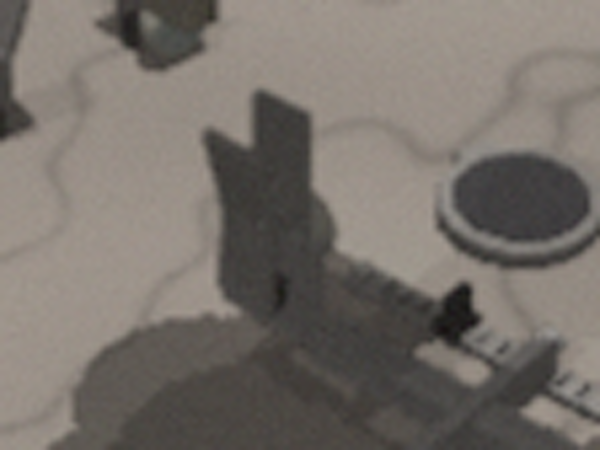

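The lamp is seated upright on the plate: tops at 142 mm (141 expected), sprung jaw reaching down to about 57 mm. The tab hasn't moved. Next I'll put the fingers behind the crossbar, astride the leg, and find contact.

```bash
python3 - <<'E'
from h import *
R=down(YS,-1)
robot.goto(S(3,3,215),R)
robot.move_gripper(.82); print('w',robot.read_grip_width()*88)
robot.servo_line(S(3,3,34),speed=.15)
robot.dwell(.15); f0=np.array(robot.read_force()); np.save('f0.npy',f0)
fx=lambda:(np.array(robot.read_force())-f0)
for u in np.arange(5,26,1.):
    robot.servo_line(S(u,3,34),speed=.03)
    f=fx(); a=f[:2]@EX
    if u>8: print(u,a.round(1),(f[:2]@EY).round(1),f[2].round(1),(robot.read_position()[:2]@EX*1000).round(2))
    if a<-3: break
print(robot.read_t())
E
```

```text
w 72.37815527147077
9.0 -0.0 -1.0 -0.1 9.07
10.0 -0.6 0.3 0.5 10.04
11.0 -3.2 -2.4 0.5 10.76
17.6417
```

```bash
cat > m.py <<'E'
from h import *
import sys
def meas(tag,save=True):
    ims=[]
    for n in('scene','top'):
        im,W=cloud(n,n+tag); g=im.mean(2)
        x,y=proj(n,S(89,-50,40))[0].astype(int)
        ims.append(cv2.resize(im[y-30:y+30,x-40:x+40,::-1],(400,300),interpolation=2))
        U=np.dstack([W[...,:2]@EX*1000,W[...,:2]@EY*1000-565.4,W[...,2]*1000]);u,v,z=np.moveaxis(U,2,0)
        for t,m in(('cross',(z>50)&(z<66)&(v<-14)&(v>-56)&(u>60)&(u<115)&(g>60)),('crosstop',(z>56)&(z<66)&(v<-14)&(v>-56)&(u>60)&(u<115)&(g>60)),('tab',(z>14)&(z<30)&(v<-62)&(v>-88)&(u>70)&(u<110)&(g<75))):
            q=U[m]
            if len(q): print(n,t,len(q),np.percentile(q,[0,5,50,95,100],axis=0).round(1).T.tolist())
    cv2.imwrite(f'pics/m{tag}.png',np.hstack(ims))
E
python3 - <<'E'
from m import *
f0=np.load('f0.npy')
robot.servo_line(S(72.7,3,34),speed=.06); robot.dwell(.2)
p=robot.read_position(); f=np.array(robot.read_force())-f0
print('u',p[:2]@EX*1000,'v',p[:2]@EY*1000-565.4,'z',p[2],f[:2]@EX,f[:2]@EY,f[2],robot.read_t())
meas('5')
E
```

```text
u 72.18666189678147 v 2.7157800377366357 z 0.03398630151426292 -6.37009009234602 -2.4134554433186404 1.2175479281797528 19.0167
scene cross 34 [[60.2, 60.7, 63.5, 90.6, 91.0], [-49.5, -48.6, -39.3, -21.2, -17.8], [51.9, 52.0, 60.0, 64.5, 65.9]]
scene crosstop 27 [[60.2, 61.1, 86.7, 90.8, 91.0], [-49.5, -47.7, -38.6, -20.2, -17.8], [56.2, 57.2, 60.4, 64.5, 65.9]]
top cross 10 [[81.8, 82.1, 84.4, 86.8, 87.0], [-23.1, -22.7, -18.7, -15.3, -15.1], [54.8, 55.7, 57.9, 60.3, 60.5]]
top crosstop 9 [[81.8, 82.0, 84.2, 86.8, 87.0], [-23.1, -22.7, -19.2, -15.3, -15.1], [56.8, 56.8, 58.2, 60.3, 60.5]]
top tab 1 [[89.0, 89.0, 89.0, 89.0, 89.0], [-83.6, -83.6, -83.6, -83.6, -83.6], [21.0, 21.0, 21.0, 21.0, 21.0]]
```

View pics/m5.png

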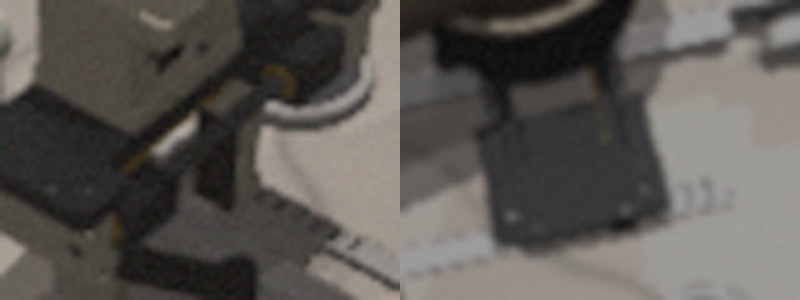

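The gripper body hides both the crossbar and the tab here, so the remaining distance has to come from the stored early frames. I'll extract sub-pixel edge profiles from those.

```bash
python3 - <<'E'
from h import *
us=np.arange(-25,30,1.0)
def prof(n,tag,uc,z,vs):
    g=np.load(tag+'.npz')['im'].astype(np.float32).mean(2)
    P=np.array([[S(uc+u,v,z) for u in us] for v in vs]).reshape(-1,3)
    m=proj(n,P).astype(np.float32).reshape(len(vs),len(us),2)
    return cv2.remap(g,m[...,0],m[...,1],cv2.INTER_CUBIC).mean(0)
for n,tags in(('top',('top0','top1')),('scene',('scene0','scene1','scene4'))):
    for nm,uc,z,vs in(('cross-',26,59,np.arange(-46,-14,1.)),('cross+',26,59,np.arange(38,47,1.)),('tab',90,24,np.arange(-81,-71,1.)),('edge',125.5,92,np.arange(-2,2.1,.5))):
        if nm=='edge': continue
        for t in tags: print(t,nm,prof(n,t,uc,z,vs)[7:45].round(0).astype(int).tolist())
print('u offsets',us[7],us[44])
E
```

```text
top0 cross- [112, 111, 111, 110, 110, 110, 110, 110, 110, 110, 110, 109, 109, 110, 113, 116, 119, 121, 118, 112, 103, 91, 80, 75, 78, 87, 97, 105, 111, 114, 115, 115, 115, 114, 114, 114, 114, 114]
top1 cross- [161, 160, 160, 159, 159, 159, 159, 160, 160, 160, 159, 158, 158, 159, 163, 168, 172, 174, 171, 162, 148, 131, 116, 109, 114, 126, 140, 152, 161, 165, 166, 166, 165, 165, 165, 165, 165, 165]
top0 cross+ [119, 119, 119, 118, 119, 119, 119, 119, 119, 119, 117, 116, 115, 114, 115, 117, 119, 121, 120, 116, 110, 104, 99, 98, 102, 108, 113, 116, 118, 119, 119, 119, 119, 119, 119, 119, 119, 119]
top1 cross+ [171, 171, 172, 172, 172, 171, 171, 172, 172, 171, 170, 168, 166, 165, 166, 168, 171, 174, 173, 168, 159, 150, 144, 142, 147, 155, 163, 167, 170, 172, 172, 172, 171, 171, 172, 172, 172, 172]
top0 tab [116, 112, 107, 106, 107, 110, 114, 116, 114, 106, 95, 80, 65, 52, 43, 38, 37, 37, 38, 38, 39, 44, 53, 67, 83, 97, 107, 115, 118, 118, 115, 112, 109, 110, 112, 116, 119, 120]
top1 tab [168, 162, 156, 153, 154, 159, 165, 167, 164, 154, 138, 117, 95, 76, 63, 57, 55, 55, 55, 55, 57, 65, 79
[... 1083 characters left out ...]
1, 61, 63, 69, 75, 78, 77, 75, 73, 72, 71, 70, 68, 65, 65, 66, 68, 70, 71, 71, 70, 70, 71, 71, 71, 70, 68]
scene0 tab [141, 140, 139, 139, 139, 138, 137, 133, 126, 114, 99, 85, 71, 57, 46, 39, 35, 34, 42, 59, 83, 107, 126, 137, 142, 144, 144, 144, 143, 143, 142, 142, 142, 142, 141, 142, 142, 142]
scene1 tab [143, 141, 140, 139, 138, 138, 137, 134, 127, 115, 101, 86, 71, 54, 41, 35, 33, 33, 40, 54, 74, 96, 115, 128, 136, 138, 138, 137, 135, 133, 130, 128, 126, 126, 126, 126, 127, 127]
scene4 tab [139, 137, 136, 136, 137, 136, 135, 131, 123, 112, 98, 84, 69, 53, 41, 35, 32, 32, 39, 55, 78, 103, 124, 137, 141, 141, 140, 140, 139, 139, 140, 140, 139, 139, 140, 142, 145, 148]
u offsets -18.0 19.0
```

Both cameras agree on the tab-to-crossbar distance: 63.6 mm from top, 63.7 mm from scene. I'll draw the rest of the way and check the travel from the visible outer plate and lamp, comparing frames before and after.

```bash
cat > d.py <<'E'
from h import *
def disp(tag):
    g0=np.load('scene4.npz'); g1=np.load(f'scene{tag}.npz')
    out=[]
    for k,z in(('scene4',g0),('s',g1)):
        W=xyz('scene',z['d']); U=np.dstack([W[...,:2]@EX*1000,W[...,:2]@EY*1000-565.4,W[...,2]*1000]); out.append(U)
    def st(U,m):
        q=U[m]; return len(q),np.percentile(q[:,0],[0,3,50,97,100]).round(1),np.percentile(q[:,2],[50,99]).round(1)
    for i,U in enumerate(out):
        u,v,z=np.moveaxis(U,2,0); lo=90 if i==0 else 145
        hi=lo+80
        print('sprung tail',st(U,(z>100)&(z<150)&(v>5)&(v<30)&(u>lo)&(u<hi)),'plate',st(U,(z>57)&(z<90)&(v>-1)&(v<6)&(u>lo)&(u<hi)),'jaw',st(U,(z>58)&(z<92)&(v>8)&(v<20)&(u>lo)&(u<hi)))
    # top: plate outer part, low-noise rectified profile correlation along u on z=92 plane
    us=np.arange(0,90,.5)
    def pr(tag,n,u0,z,vs):
        g=np.load(tag+'.npz')['im'].astype(np.float32).mean(2)
        P=np.array([[S(u0+u,v,z) for u in us] for v in vs]).reshape(-1,3); m=proj(n,P).astype(np.float32).reshape(len(vs),len(us),2)
        return cv2.remap(g,m[...,0],m[...,1],cv2.INTER_CUBIC)
    for n,a,b,z,vs in(('scene','scene4','scene'+tag,110,np.arange(8,18,1.)),('scene','scene4','scene'+tag,130,np.arange(8,20,1.)),('scene','scene4','scene'+tag,75,np.arange(10,16,1.)),('scene','scene4','scene'+tag,130,np.arange(-14,-10,1.))):
        A=pr(a,n,85,z,vs); best=[]
        ds=np.arange(56,70,.25)
        for d in ds:
            B=pr(b,n,85+d,z,vs); best.append(np.corrcoef(A[:,30:150].ravel(),B[:,30:150].ravel())[0,1])
        i=int(np.argmax(best)); print(n,z,'best d',ds[i],round(best[i],3))
E
python3 - <<'E'
from m import *
from d import disp
f0=np.load('f0.npy')
disp('5')
robot.servo_line(S(75.1,3,34),speed=.05); robot.dwell(.2)
p=robot.read_position(); f=np.array(robot.read_force())-f0
print('u',p[:2]@EX*1000,'v',p[:2]@EY*1000-565.4,f[:2]@EX,f[:2]@EY,f[2],robot.read_t())
im,_=cloud('scene','scene6'); cloud('top','top6')
disp('6')
x,y=proj('scene',S(130,0,80))[0].astype(int)
cv2.imwrite('pics/v6.png',np.vstack([cv2.resize(im[y-60:y+60,x-80:x+80,::-1],(640,480),interpolation=2)]))
E
```

```text
sprung tail (153, array([114.2, 115.9, 126.6, 141. , 143.3]), array([123.6, 142.5])) plate (97, array([ 92.1, 100.1, 110. , 119.5, 120.7]), array([73.5, 89.8])) jaw (145, array([115. , 115.9, 128.6, 141.8, 143.3]), array([75.6, 91.8]))
sprung tail (138, array([176.8, 177.3, 189. , 202.9, 203.7]), array([124.6, 141.2])) plate (75, array([160.7, 162.3, 172.6, 182.5, 183.4]), array([75.7, 88.9])) jaw (133, array([177. , 177.6, 189.1, 202.3, 204.2]), array([76.3, 91.6]))
scene 110 best d 61.75 0.861
scene 130 best d 63.75 0.737
scene 75 best d 60.25 0.991
scene 130 best d 65.5 0.83
u 74.56734494931172 v 2.6953233294284473 -5.624628346458737 -2.3994923468273646 2.3656796327398104 19.5667
sprung tail (153, array([114.2, 115.9, 126.6, 141. , 143.3]), array([123.6, 142.5])) plate (97, array([ 92.1, 100.1, 110. , 119.5, 120.7]), array([73.5, 89.8])) jaw (145, array([115. , 115.9, 128.6, 141.8, 143.3]), array([75.6, 91.8]))
sprung tail (137, array([178.8, 179.9, 190.9, 205.1, 205.7]), array([124.1, 142.4])) plate (75, array([164.6, 164.9, 174. , 184.5, 184.8]), array([75.5, 89.7])) jaw (128, array([179.2, 180.3, 191. , 205.3, 207.6]), array([76.3, 91.3]))
scene 110 best d 64.25 0.875
scene 130 best d 65.75 0.754
scene 75 best d 63.0 0.987
scene 130 best d 66.75 0.88
```

View pics/v6.png

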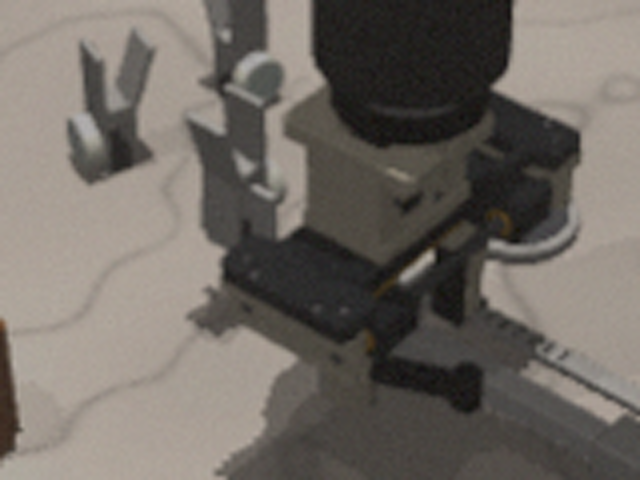

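The lamp moved 63.9 mm between frames and the TCP says the same, against a target of 63.65. The crop shows the lever still swung out at (425,380) and the lamp on the plate at (240,190). Next I'll pause, then squeeze.

```bash
python3 - <<'E'
from m import *
from d import disp
f0=np.load('f0.npy')
def rep(s):
    p=robot.read_position(); f=np.array(robot.read_force())-f0
    print(s,'u',round(p[:2]@EX*1000,2),'v',round(p[:2]@EY*1000-565.4,2),'z',p[2].round(4),'F',round(f[:2]@EX,1),round(f[:2]@EY,1),f[2].round(1),'w',round(robot.read_grip_width()*88,2),'t',robot.read_t())
robot.dwell(1.5); rep('paused')
robot.move_gripper(0.0); rep('closed'); robot.dwell(.5); rep('later')
im,_=cloud('scene','scene7'); disp('7')
x,y=proj('scene',S(100,0,70))[0].astype(int)
cv2.imwrite('pics/v7.png',cv2.resize(im[y-60:y+60,x-80:x+80,::-1],(640,480),interpolation=2))
E
```

```text
paused u 74.57 v 2.7 z 0.034 F -6.7 -2.4 1.7 w 72.25 t 21.1667
closed u 74.53 v 2.18 z 0.0335 F -5.4 -2.7 -1.1 w 20.49 t 22.0583
later u 74.57 v 2.18 z 0.0336 F -6.1 -2.0 -0.4 w 20.97 t 22.5583
sprung tail (153, array([114.2, 115.9, 126.6, 141. , 143.3]), array([123.6, 142.5])) plate (97, array([ 92.1, 100.1, 110. , 119.5, 120.7]), array([73.5, 89.8])) jaw (145, array([115. , 115.9, 128.6, 141.8, 143.3]), array([75.6, 91.8]))
sprung tail (139, array([177.8, 178.9, 190.6, 205.3, 206.8]), array([123.8, 142.3])) plate (70, array([163.5, 164.8, 174.4, 182.7, 183.4]), array([75.9, 89.7])) jaw (128, array([179.2, 180.3, 191.6, 206. , 206.7]), array([75.5, 91.4]))
scene 110 best d 64.25 0.868
scene 130 best d 65.75 0.75
scene 75 best d 62.75 0.989
scene 130 best d 66.75 0.867
```

View pics/v7.png

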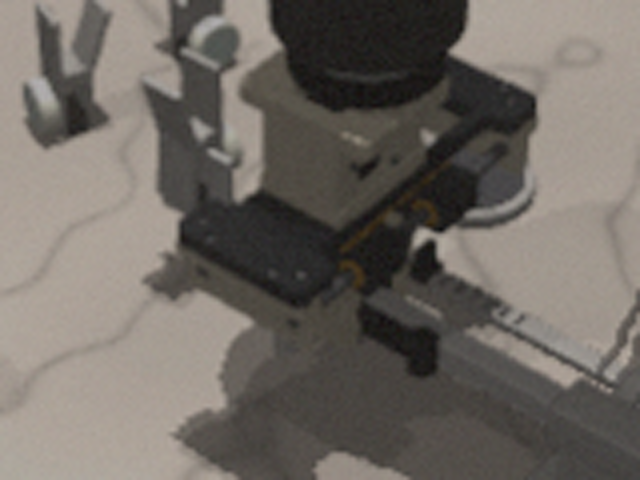

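The lever at (400,335) now lies flat along the leg. The pads are 21 mm apart, against a 22 mm closed span, and the position held. One last check that the tab hasn't moved, then hand in.

```bash
python3 - <<'E'
from h import *
for t in('scene0','scene7'):
    Z=np.load(t+'.npz');W=xyz('scene',Z['d']);U=np.dstack([W[...,:2]@EX*1000,W[...,:2]@EY*1000-565.4,W[...,2]*1000]);u,v,z=np.moveaxis(U,2,0)
    m=(z>13)&(z<30)&(v<-60)&(v>-90)&(u>75)&(u<105)&(Z['im'].mean(2)<75);q=U[m];print(t,len(q),np.percentile(q,[2,50,98],axis=0).round(1).tolist())
robot.job_done(); print(robot.read_t(),robot.read_grip_width()*88,robot.read_position()[:2]@EX*1000)
E
```

```text
scene0 24 [[87.3, -82.6, 14.6], [88.7, -73.5, 21.0], [91.5, -66.9, 26.7]]
scene7 28 [[86.9, -83.1, 13.4], [88.5, -72.7, 20.5], [92.8, -66.9, 26.3]]
the job is handed in; nothing more can be done
the job is handed in; nothing more can be done
```

I did the whole job in the order asked and handed it in at about 22.6 s; it reports no verdict. The lamp I used was the rightmost of the three look-alikes.

- **Lamp:** It sits fully down on the plate's top edge. The throat met the edge at the expected height, and after release the tops of the tails were at 142 mm (141 mm expected). It was still in place at the last look.
- **Leg at the tab:** I measured the tab 63.6–63.7 mm out from the retracted crossbar. The leg was drawn 63.9 mm by the arm's own position. The lamp's movement between pictures gave 63.8–63.9 mm, though one image-matching method scattered from 62.8 to 66.8 mm. The gripper hid the crossbar at the end, so its alignment with the tab is inferred from these distances, probably good to within about 1 mm.
- **Lever:** It stayed open while I drew the leg and paused for 1.5 s, then I squeezed it shut. It lies flat on the leg, with the pads 21 mm apart (22 mm expected). The leg did not move during the squeeze, and the hand was still pushing with about 6 N.
- **Other things:** The tab read the same before and after, within measurement noise. I saw no sign of anything else being touched, but did not re-measure the other things.

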